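Lay out a titration place

ROBOT

A 7-joint arm with a two-finger parallel gripper is mounted at the origin on the work surface. World frame = base frame: x ahead of the robot, y to its left, z up, the work surface at z = 0. Lengths are in m, angles in rad, forces in N, time in s.
With the tool pointing down it reaches from about 0.4 to 0.875 m from the base axis. Payload 19.3 kg.
Tool frame: the origin (TCP) lies midway between the tips of the shut fingers; the grasp point (between the pads) lies 19 mm behind it (bot.pinch_z is the distance from the TCP to the grasp point, in m); z points along the fingers, y is the direction in which the jaws open and shut (so a half turn about z gives the same grasp; the last joint's range is limited). The gripper opens to 85 mm and grips with 20 to 120 N. Pads are 22 mm wide; open, the fingers measure 114 mm over their backs; the gripper's body (76 mm by 85 mm) begins 54 mm behind the grasp point. The pads swing forward as they close: fully open they stand 13 mm farther back than shut.
Start: joints at [-1.385, 0.521, -0.036, 1.599, 0.021, 1.021, -0.113], TCP at [0.158, 0.605, 0.231] pointing down, gripper open.
Joint ranges: [-2.91, 2.91], [-0.3, 2.13], [-1.5, 1.42], [0.17, 2.43], [-1.26, 4.41], [0.16, 1.93], [-2.52, 2.52]. Speed limits (rad/s): [1.89, 1.89, 2.39, 2.39, 3.01, 3.01, 3.01].

INTERFACE

Orientations are given as [roll, pitch, yaw] about the fixed x, y, z axes, in that order (R = Rz(yaw) Ry(pitch) Rx(roll)).
In Python, from workcell import bot gives the robot as it stands. The module is installed in compiled form; this text tells all that it offers.
- The arm moves only by the tool move_arm, never from a script. Its argument "moves" is text: rows parted by semicolons, each of 4 numbers parted by spaces: the shift along the tool's x, y, z in mm, then the turn about the tool's z in rad. In form: dx dy dz yaw; .... A call has exactly 10 rows; each row is the pose to reach, as a shift and turn from the pose commanded when the call began, along the tool's axes at that moment; what a row does not reach only later rows make up. A row lasts 1/12 s, in which the tool goes at most 41.7 mm and 7.16 degrees, less where a joint would pass 70% of its speed; a pose out of reach is approached as far as the arm can. A call with a gripper value outside its range is refused whole. "grip" is the opening, from 0 (shut) to 1 (fully open), set as the call begins (left out, the last holds). The fingers move at their own pace and stop on an object; "grip_force" is the grip in N (left out, the last holds). Time passes only in rows, so rows that repeat a pose let the fingers close, or fill a call up. It gives the time, the measured TCP pose, the force and the opening at its end, in the units of the state.
- bot.observe(): the state, without advancing time (a new reading comes with each control period).
- bot.grab_frame(name): name is "side" or "top"; returns a dict with "frame" (480x640x3 uint8, red, green, blue), "z_map" (480x640 float32, m along the optical axis (not along the pixel's ray), 0 where there is no reading), "K" (3x3 intrinsics, pixels), "eye" and "attitude" of the camera in the world. Camera axes: x right, y up, looking along -z (the intrinsics and any distortion apply to the point x, -y, -z); pixel columns grow to the right and rows downward; lengths in m; the calibration is good to about 2 mm. A picture is of the moment at which its call begins.
- bot.job_done(): hands the job in, once; it reports no verdict.
Trained networks look in a picture, given as the dict that the camera call returned (one of the last four; its "shot" number tells which), for a name from the list of things; names that differ only in an ending like _2 or _b are one class to them, and where a whole thing is asked for, a point or a joint stands for the part that bears it (a point fixed in the world has none). Each returns a list of dicts, best first, with "conf" (0 to 1); they miss things now and then, are a little off and sometimes report something else, mostly with a low value. They report only what shows in the picture. A call takes as long as a camera call. They do not tell look-alikes from the thing itself.
- bot.search_frame(picture, label): "at" ([column, row] in pixels, amid what is visible of it).
- bot.pinpoint(picture, label): "at" ([column, row] in pixels: a listed point, or the origin of a listed thing).
The state is a dict: "clock": time; "qpos": joint angles; "qd": joint speeds; "joint_efforts": joint torques, N m; "position": TCP position; "tool_rot": TCP orientation; "force": force on the tool from outside, world axes, zero at the start; "moment": the same for the moment, N m; "grip_width": finger opening in m.
Only numpy, scipy, OpenCV 4.12 (cv2) and the standard library are available. Lean on these libraries where they do the work, as an engineer would, in place of code of your own. Each camera call takes 0.05 s, during which the arm holds its last target. There are 200 camera calls.

TASK

Lay out the titration place: stand the larger beaker upright in the middle of the stirrer's round plate, and only then close it with the white lid, so that the lid's plug sits inside the rim. Stand the tall brown bottle in the middle of the white dish, and the short brown jar on the mat midway between the stirrer and the dish, in line with their centres, and the smaller beaker on the mat squarely in front of the jar, on the robot's side, with a gap of about 25 mm between them. Leave the crucible and the steel weight where they stand, and tip nothing over.

Things in the scene. Friction and masses are not known exactly. Their poses are not given: they have to be found in the camera images.
- stirrer: laboratory stirrer fixed on the mat: white box 130 x 130 x 44 mm with a flat round aluminium plate of 104 mm diameter centred on it, whose top is 50 mm above the origin; blue knob on its front (-x) side, standing out 12 mm. Origin: centre of the underside, straight below the plate's centre, 2 mm above the bench; z up. It stands towards one end of the mat, 150 mm from the mat's centre, at either end.
- dish: shallow round white ceramic dish fixed on the mat, 100 mm outer diameter, 12 mm high, wall 4 mm, inner floor 92 mm across and 4 mm above the origin. Origin: centre of the underside, 2 mm above the bench; z up. It stands towards the other end of the mat, 150 mm from the mat's centre.
- mat: dark rubber bench mat, fixed, 190 mm (its x) by 460 mm (its y), 2 mm thick, plain and unmarked. Origin: centre of its underside, at bench height. Its centre is the midpoint between the stirrer's and the dish's centres, which lie on its long (y) axis. Its -x side is the robot's side (in front), its +x side is away from the robot; it may be turned up to 13 degrees.
- beaker: the larger of two open round glass beakers: rim 54 mm outer diameter, wall 3 mm, 70 mm high, about 60 g. Origin: centre of the underside; z up to the mouth.
- lid: round white plastic lid: disc 68 mm in diameter and 5 mm thick, with a plug of 38 mm diameter below it, 5 mm deep, and a round knob on top, 20 mm in diameter and 30 mm high, to hold it by. 40 mm high overall; 40 g. Origin: centre of the plug's underside, on the bench at the start; z up to the knob. On the beaker the disc rests on the rim and the plug hangs 5 mm inside.
- bottle: tall brown glass bottle with paper band and round white cap: body 52 mm in diameter up to 62 mm, shoulder narrowing to 78 mm, cap 36 mm in diameter from 78 to 102 mm height; closed, solid, about 180 g. Can be held by the cap. Origin: centre of the underside; z up to the cap.
- jar: short brown glass jar with white cap: body 48 mm in diameter up to 30 mm, cap 46 mm in diameter from 34 to 50 mm height; closed, solid, about 90 g. Origin: centre of the underside; z up to the cap.
- small_beaker: the small glass beaker, 40 mm outer diameter at the rim, wall 3 mm, 48 mm high, 35 g. Origin: centre of the underside; z up to the mouth.
- crucible: small open white porcelain crucible, 54 mm in diameter at the rim, 32 mm at the foot, 30 mm high; a bystander, to be left where it stands. Origin: centre of the underside.
- weight: small steel balance weight with a knob, 32 mm in diameter, 50 mm high, 200 g; a bystander, to be left where it stands. Origin: centre of the underside.
There are look-alikes about, which are no part of the job. What is shaped like the beaker but yellow is not meant.

How it is judged:
On the way, in this order (a step that is already met when the one before it is completed fails the run):
1. the larger beaker stands upright in the middle of the stirrer's plate (horizontal distance between beaker and stirrer below 0.014 m and z of beaker in the frame of stirrer between 0.046 and 0.055 m and angle between beaker's own z axis and vertical below 0.08 rad), for 0.2 s.
2. the lid is seated on the beaker, which stands on the plate (all of step 1 and horizontal distance between lid and beaker below 0.008 m and z of lid in the frame of beaker between 0.061 and 0.068 m and angle between lid's own z axis and vertical below 0.08 rad), for 0.2 s.
At the end, for the whole second after the job is handed in: Upright, released, at rest: beaker on plate within 14 mm of its centre; lid seated on it, within 8 mm of its axis; bottle on dish floor within 15 mm of its centre; jar on mat within 15 mm of its centre; small beaker before it on mat, 50 to 90 mm centre to centre, within 20 mm of mat's x axis (all of step 2 and horizontal distance between bottle and dish below 0.015 m and z of bottle in the frame of dish below 0.008 m and horizontal distance between jar and mat below 0.015 m and z of each of jar, small_beaker in the frame of mat below 0.006 m and horizontal distance between small_beaker and jar between 0.05 and 0.09 m and x of small_beaker in the frame of mat below 0 m and y of small_beaker in the frame of mat between -0.02 and 0.02 m and linear speed of each of beaker, lid, bottle, jar, small_beaker below 0.02 m/s and angle between each of bottle, jar, small_beaker's own z axis and vertical below 0.08 rad); the robot touches nothing.
It fails at once if the steel weight is moved by more than 20 mm (distance of weight from where it was at the start of the episode above 0.02 m).
It fails at once if the crucible is moved by more than 20 mm (distance of crucible from where it was at the start of the episode above 0.02 m).
It fails at once if a thing is tipped over (angle between any of beaker, lid, bottle, jar, small_beaker, crucible, weight's own z axis and vertical above 0.8 rad).
It also fails if it takes over 120 s, if anything falls off the work surface, if the arm or the gripper's body presses on something with over 40 N, if the wrist force passes 120 N, or if a joint passes its speed limit or range.

## Working session

There is one attempt and no reset: what is moved stays moved. The work goes in short steps, Python scripts to look and compute and a tool call to move; the robot and the scene stay as the last step left them, time stands still between calls to the robot, and variables do not carry over. Pictures are saved under pics/ and viewed, about 12 in all and at most 16, crops included, and the job is handed in when it is done.

Besides the shell and the picture viewer there is one more tool, called after "Request:" by a JSON object that holds its "api" and its "payload". move_arm: Moves the arm, as the interface text tells. Its arguments: {"type":"object","properties":{"moves":{"type":"string"},"grip":{"type":"number"},"grip_force":{"type":"number"}},"required":["moves"]}

```bash
mkdir -p pics
cat > h.py <<'E'
import numpy as np, cv2
from workcell import bot
from scipy.spatial.transform import Rotation as R
def shot(n): return bot.grab_frame(n)
def save(p,f,crop=None,scale=1):
    im=p["frame"][...,::-1]
    if crop: x0,y0,x1,y1=crop; im=im[y0:y1,x0:x1]
    if scale!=1: im=cv2.resize(im,None,fx=scale,fy=scale,interpolation=cv2.INTER_CUBIC)
    cv2.imwrite('pics/'+f,im)
def att(p):
    a=np.array(p["attitude"],float)
    if a.shape==(3,3): return a
    return R.from_euler('xyz',a).as_matrix() if a.size==3 else R.from_quat(a).as_matrix()
def ray(p,uv):
    K=np.array(p["K"]); u,v=uv
    d=np.array([(u-K[0,2])/K[0,0],-(v-K[1,2])/K[1,1],-1.])
    return np.array(p["eye"]),att(p)@d
def atz(p,uv,z):
    e,d=ray(p,uv); t=(z-e[2])/d[2]; return e+t*d
def cloud(p):
    K=np.array(p["K"]); z=p["z_map"].astype(float); v,u=np.mgrid[:480,:640]
    c=np.stack([(u-K[0,2])/K[0,0]*z,-(v-K[1,2])/K[1,1]*z,-z],-1)
    w=c@att(p).T+np.array(p["eye"]); w[z==0]=np.nan
    return w
E
python3 - <<'E'
from h import *
s=bot.observe(); print({k:np.round(v,3).tolist() for k,v in s.items()}, bot.pinch_z)
for n in("top","side"):
    p=shot(n); save(p,n+'0.png'); print(n,p["K"],p["eye"],p["attitude"],[k for k in p])
    w=cloud(p)
    for l in "stirrer dish mat beaker lid bottle jar small_beaker crucible weight".split():
        for d in bot.pinpoint(p,l)[:3]:
            u,v=d["at"]; print(l,round(d["conf"],2),np.round([u,v]),np.round(atz(p,(u,v),0.002),3)[:2],np.round(w[min(479,max(0,int(v))),min(639,max(0,int(u)))],3))
E
```

```text
{'clock': 0.0, 'qpos': [-1.385, 0.522, -0.036, 1.6, 0.021, 1.021, -0.113], 'qd': [0.0, 0.0, -0.001, 0.001, -0.0, -0.001, 0.002], 'joint_efforts': [0.0, -92.71, 1.98, -36.993, 0.018, 0.008, 0.0], 'position': [0.158, 0.604, 0.231], 'tool_rot': [-3.14, 0.0, 2.886], 'force': [-0.398, -0.197, -1.2], 'moment': [-0.033, -0.013, 0.008], 'grip_width': 0.085} 0.0187
top [[469.36183282   0.         327.53164364]
 [  0.         469.36183282 239.68377096]
 [  0.           0.           1.        ]] [0.51589485 0.01895165 1.06063403] [ 0.05269787  0.00610225 -1.55845216] ['frame', 'z_map', 'K', 'eye', 'attitude', 'shot']
stirrer 0.78 [403. 226.] [ 0.605 -0.144] [ 0.603 -0.134  0.051]
stirrer 0.72 [168. 262.] [0.516 0.386] [0.517 0.386 0.008]
dish 0.62 [269. 216.] [0.625 0.159] [0.626 0.159 0.004]
mat 0.91 [340. 222.] [ 0.613 -0.001] [ 0.614  0.001 -0.   ]
beaker 0.98 [462. 311.] [ 0.416 -0.276] [ 0.415 -0.275  0.   ]
beaker 0.91 [506. 300.] [ 0.441 -0.375] [ 0.446 -0.352  0.064]
lid 0.72 [166. 261.] [0.52  0.391] [0.521 0.386 0.022]
bottle 0.95 [511. 260.] [ 0.53  -0.386] [ 0.53  -0.362  0.061]
jar
[... 713 characters left out ...]
 [0.621 0.156] [0.62  0.158 0.003]
mat 0.94 [349. 242.] [ 0.621 -0.001] [ 0.618 -0.002  0.004]
mat 0.51 [271. 253.] [0.451 0.058] [0.443 0.044 0.017]
beaker 0.74 [379. 406.] [ 0.434 -0.373] [ 0.417 -0.391  0.044]
beaker 0.61 [341. 372.] [ 0.415 -0.284] [ 0.402 -0.3    0.034]
lid 0.91 [237. 174.] [0.518 0.389] [0.514 0.384 0.009]
lid 0.67 [346. 245.] [ 0.61  -0.006] [ 0.609 -0.004  0.001]
bottle 0.97 [428. 389.] [ 0.526 -0.391] [ 0.507 -0.404  0.037]
jar 0.74 [272. 255.] [0.451 0.05 ] [0.447 0.043 0.01 ]
small_beaker 0.76 [292. 288.] [ 0.439 -0.06 ] [ 0.428 -0.08   0.027]
crucible 0.79 [228. 206.] [0.439 0.267] [0.428 0.241 0.024]
weight 0.75 [487. 350.] [ 0.672 -0.383] [ 0.659 -0.39   0.021]
```

View pics/top0.png

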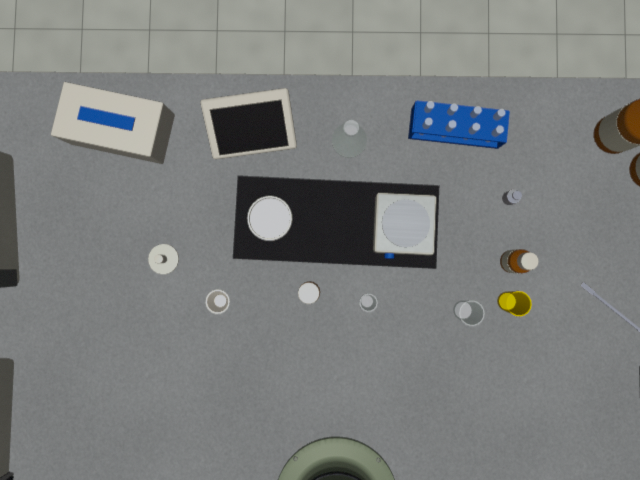

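View pics/side0.png

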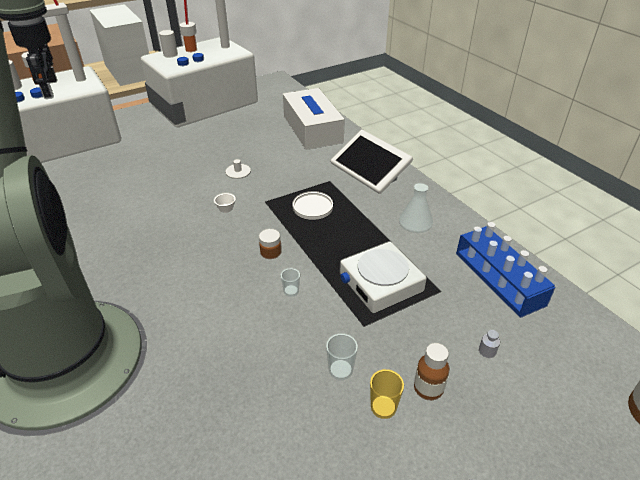

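Candidates for the larger beaker are the clear glass at top (470,313) and the yellow look-alike at (515,303), which I rule out. The small beaker is at (368,302). Among the brown bottles, the small one at (520,261) with the white cap is wanted. The big ones at (620,125) are background, and the flask at (350,135) isn't part of the job. The crucible is at (218,301) and the lid at (163,259). Next I refine the positions and check with a close crop.

```bash
cat > fit.py <<'E'
from h import *
from scipy.optimize import least_squares
def fit(ws,c,rmax,z0,z1,r):
    o=[]
    for w in ws:
        q=w.reshape(-1,3); q=q[np.isfinite(q[:,0])]
        m=(np.hypot(q[:,0]-c[0],q[:,1]-c[1])<rmax)&(q[:,2]>z0)&(q[:,2]<z1); q=q[m]
        if len(q)<8: o.append((len(q),)); continue
        (cx,cy),rr=cv2.minEnclosingCircle(np.float32(q[:,:2]*1000))
        o.append((len(q),np.round(q[:,:2].mean(0),4).tolist(),[round(cx/1e3,4),round(cy/1e3,4),round(rr/1e3,4)],round(float(np.median(q[:,2])),4)))
    return o
E
python3 - <<'E'
from fit import *
ps=[shot("top"),shot("side")]; ws=[cloud(p) for p in ps]
for n,c,rm,a,b in [("plate",(.604,-.142),.053,.047,.058),("box",(.604,-.142),.1,.036,.049),("dishrim",(.624,.156),.06,.010,.02),("beaker rim",(.416,-.278),.04,.06,.08),("lid disc",(.518,.388),.045,.006,.016),("knob",(.518,.388),.03,.03,.05),("bottlecap",(.528,-.388),.03,.095,.115),("jar cap",(.452,.072),.035,.042,.06),("smallb rim",(.434,-.06),.03,.042,.056),("crucible",(.433,.269),.035,.024,.036),("yellow",(.438,-.374),.035,.06,.08)]:
    print(n,*fit(ws,c,rm,a,b,0),sep='\n   ')
save(ps[0],'crop1.png',(430,230,560,340),6)
E
```

```text
plate
   (1766, [0.6058, -0.1421], [0.604, -0.1421, 0.053], 0.0512)
   (1437, [0.6038, -0.1455], [0.604, -0.1421, 0.0529], 0.0517)
box
   (1930, [0.6062, -0.1394], [0.6072, -0.1411, 0.0879], 0.045)
   (1558, [0.5934, -0.1594], [0.6072, -0.1461, 0.0888], 0.0453)
dishrim
   (247, [0.6194, 0.1577], [0.6192, 0.1574, 0.0498], 0.0128)
   (197, [0.6173, 0.1548], [0.6187, 0.1554, 0.0526], 0.0123)
beaker rim
   (170, [0.4184, -0.2791], [0.4186, -0.2778, 0.0272], 0.0682)
   (325, [0.4175, -0.2796], [0.4165, -0.2785, 0.0285], 0.0677)
lid disc
   (607, [0.5245, 0.3931], [0.5241, 0.3944, 0.0343], 0.0096)
   (243, [0.5207, 0.3863], [0.5233, 0.3911, 0.0377], 0.0094)
knob
   (74, [0.5249, 0.3935], [0.5251, 0.3947, 0.0101], 0.0387)
   (42, [0.5225, 0.3899], [0.5228, 0.3897, 0.0111], 0.0372)
bottlecap
   (252, [0.5289, -0.3846], [0.5288, -0.3858, 0.0183], 0.1009)
   (371, [0.5262, -0.3895], [0.5273, -0.3881, 0.0189], 0.1016)
jar cap
   (355, [0.4549, 0.066], [0.4549, 0.0659, 0.0228], 0.0491)
   (269, [0.4522, 0.0606], [0.4524, 0.0631, 0.0245], 0.0493)
smallb rim
   (83, [0.435, -0.0632], [0.4361, -0.063, 0.0197], 0.047)
   (122, [0.4348, -0.0645], [0.4361, -0.0655, 0.0216], 0.0465)
crucible
   (168, [0.4314, 0.2677], [0.4328, 0.2658, 0.0266], 0.0286)
   (117, [0.4318, 0.2655], [0.4314, 0.2639, 0.0284], 0.0282)
yellow
   (187, [0.4397, -0.3778], [0.4404, -0.3764, 0.0275], 0.0674)
   (366, [0.4392, -0.3777], [0.4386, -0.378, 0.0273], 0.0681)
```

View pics/crop1.png

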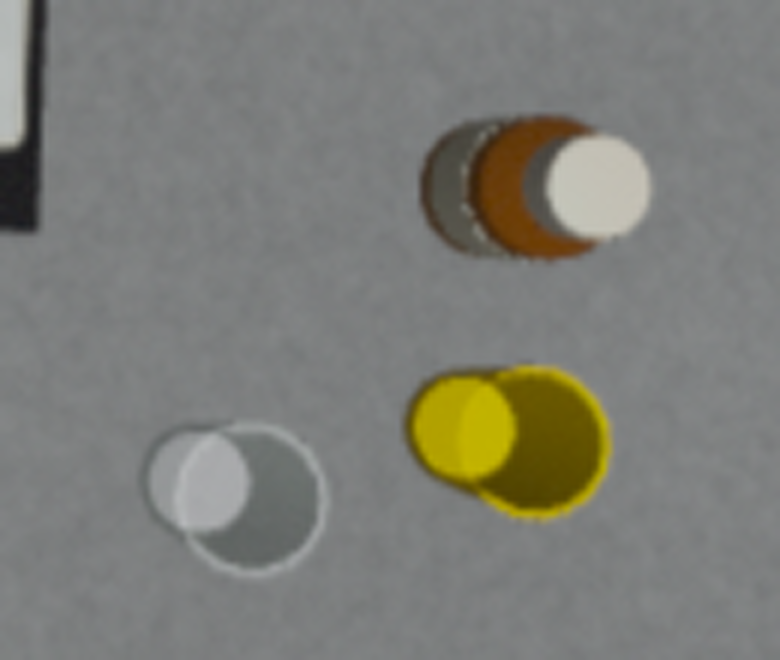

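The crop shows the clear beaker (rim at crop 250,500), separate from the yellow one (530,440) and the capped bottle (600,187). I choose the clear one. Next I pin down the stirrer and mat.

Run:
```python
from fit import *
for n in("top","side"):
    p=shot(n); w=cloud(p)
    m=(w[...,2]>.037)&(w[...,2]<.06)&(np.hypot(w[...,0]-.605,w[...,1]+.144)<.098)
    q=w[m][:,:2].astype(np.float32); m2=(w[m][:,2]>.0)
    print(n,"box",cv2.minAreaRect(q*1000))
    g=p["frame"].max(-1); mm=(g<40)&(np.hypot(w[...,0]-.61,w[...,1]-.005)<.27)&(w[...,2]<.02)
    mm=cv2.morphologyEx(mm.astype(np.uint8),cv2.MORPH_OPEN,np.ones((3,3)))>0
    print("mat",cv2.minAreaRect(np.float32([atz(p,(u,v),.002)[:2] for v,u in np.argwhere(mm)])*1000))
    # plate circle in image
    gray=cv2.cvtColor(p["frame"],cv2.COLOR_RGB2GRAY)
    if n=="top":
        c=cv2.HoughCircles(gray[180:260,365:445],cv2.HOUGH_GRADIENT,1,20,param1=60,param2=10,minRadius=22,maxRadius=27)
        print([ (k[:3].round(1).tolist(),atz(p,(k[0]+365,k[1]+180),.052).round(4)) for k in c[0][:3]])
```

```text
top box ((602.8153686523438, -141.7049102783203), (130.86248779296875, 140.48033142089844), 88.10179901123047)
mat ((613.1173095703125, 7.754302978515625), (454.46173095703125, 184.04412841796875), 87.84607696533203)
[([40.5, 44.5, 23.0], array([ 0.6038, -0.1417,  0.052 ]))]
side box ((604.8025512695312, -144.53070068359375), (133.52635192871094, 131.8001708984375), 88.03858184814453)
mat ((611.2882690429688, 6.5679473876953125), (455.7550354003906, 184.2789764404297), 86.98342895507812)
```

```bash
cat > to.py <<'E'
import sys,numpy as np
from workcell import bot
s=bot.observe(); p=np.array(s["position"]); y=s["tool_rot"][2]
c,n=np.cos(y),np.sin(y)
for a in sys.argv[1:]:
    t=[float(v) for v in a.split(',')]
    d=np.array(t[:3])-p; ty=t[3] if len(t)>3 else 1.571
    dy=(ty-y+np.pi)%(2*np.pi)-np.pi
    # tool x=(c,n,0), y=(n,-c,0), z=down
    print(a,'->',round(1e3*(c*d[0]+n*d[1]),1),round(1e3*(n*d[0]-c*d[1]),1),round(-1e3*d[2],1),'turn',round(-dy,3))
print(np.round(p,4),round(y,4),'w',round(s["grip_width"],4),'f',np.round(s["force"],1),'t',round(s["clock"],2))
E
python3 to.py .45,.25,.231 .4175,-.278,.231
```

```text
.45,.25,.231 -> -372.1 -269.2 0.3 turn 1.315
.4175,-.278,.231 -> -474.3 -788.3 0.3 turn 1.315
[0.1582 0.6047 0.2313] 2.8857 w 0.0852 f [-0.3 -0.4  0.1] t 1.3
```

Request:
{"api": "move_arm", "payload": {"moves": "-33 -24 0 0.12; -66 -48 0 0.24; -99 -72 0 0.36; -132 -96 0 0.48; -165 -120 0 0.6; -198 -144 0 0.72; -231 -168 0 0.84; -264 -192 0 0.96; -297 -216 0 1.08; -330 -240 0 1.2", "grip": 1}}

```text
clock: 2.13
position: [0.4176, 0.2873, 0.2316]
tool_rot: [3.141, -0.001, 1.68]
force: [1.1, 0.6, -0.0]
grip_width: 0.0855
```

```bash
python3 to.py .5,.0,.231 .4175,-.278,.231
```

```text
.5,.0,.231 -> -294.6 50.5 0.6 turn 0.109
.4175,-.278,.231 -> -562.0 -61.8 0.6 turn 0.109
[0.4176 0.2873 0.2316] 1.6801 w 0.0855 f [ 1.1  0.6 -0. ] t 2.13
```

Request:
{"api": "move_arm", "payload": {"moves": "-40 -4 0 0.02; -80 -8 0 0.05; -120 -13 0 0.08; -160 -17 0 0.109; -200 -22 0 0.109; -240 -26 0 0.109; -280 -31 0 0.109; -320 -35 0 0.109; -360 -40 0 0.109; -400 -44 0 0.109"}}

```text
clock: 2.97
position: [0.4184, -0.1153, 0.2316]
tool_rot: [3.141, -0.0, 1.577]
force: [1.0, 0.7, 0.9]
grip_width: 0.0855
```

```bash
python3 to.py .4175,-.278,.16
```

```text
.4175,-.278,.16 -> -162.7 -2.0 71.6 turn 0.006
[ 0.4184 -0.1153  0.2316] 1.5771 w 0.0855 f [1.  0.7 0.9] t 2.97
```

Request:
{"api": "move_arm", "payload": {"moves": "-40 -1 15 0; -80 -1 30 0; -120 -2 45 0; -155 -2 60 0; -162.7 -2 75 0; -162.7 -2 95 0; -162.7 -2 105 0; -162.7 -2 110 0; -162.7 -2 110 0; -162.7 -2 110 0"}}

```text
clock: 3.8
position: [0.4182, -0.2758, 0.1219]
tool_rot: [3.141, 0.0, 1.578]
force: [0.3, 0.6, 0.7]
grip_width: 0.0857
```

```bash
python3 to.py .4175,-.278,.022
python3 - <<'E'
from h import *
for n in("top","side"):
    p=shot(n); K=np.array(p["K"])
    q=att(p).T@(np.array([.4175,-.278,.07])-p["eye"]); u=int(K[0,2]+K[0,0]*q[0]/-q[2]); v=int(K[1,2]-K[1,1]*q[1]/-q[2]); print(n,u,v)
    if n=="side": save(p,'s1.png',(max(0,u-100),max(0,v-100),u+100,min(480,v+80)),3)
E
```

```text
.4175,-.278,.022 -> -2.2 -0.7 99.9 turn 0.007
[ 0.4182 -0.2758  0.1219] 1.5776 w 0.0857 f [0.3 0.6 0.7] t 3.8
top 471 313
side 340 345
```

View pics/s1.png

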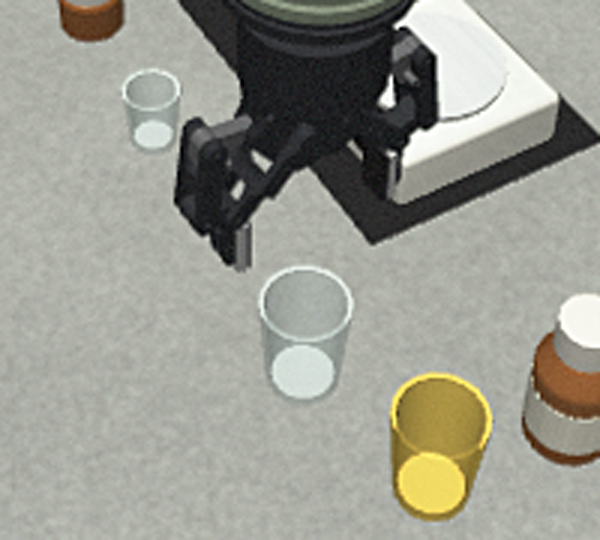

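The jaws straddle the clear beaker (rim at crop 305,300) along x, and the yellow one is clear of them. Descending.

Request:
{"api": "move_arm", "payload": {"moves": "-2 0 15 0; -2 0 35 0; -2 0 55 0; -2 0 75 0; -2 0 88 0; -2 0 96 0; -2 0 96 0; -2 0 96 0; -2 0 96 0; -2 0 96 0", "grip_force": 40}}

```text
clock: 4.73
position: [0.4184, -0.2784, 0.0263]
tool_rot: [3.14, 0.001, 1.577]
force: [-0.6, 0.7, -0.1]
grip_width: 0.0852
```

Request:
{"api": "move_arm", "payload": {"moves": "0 0 0 0; 0 0 0 0; 0 0 0 0; 0 0 0 0; 0 0 0 0; 0 0 0 0; 0 0 0 0; 0 0 0 0; 0 0 0 0; 0 0 0 0", "grip": 0, "grip_force": 40}}

```text
clock: 5.57
position: [0.4181, -0.2783, 0.0259]
tool_rot: [3.141, 0.0, 1.577]
force: [-0.9, 2.3, 13.4]
grip_width: 0.0514
```

Request:
{"api": "move_arm", "payload": {"moves": "0 0 -5 0; 0 0 -15 0; 0 0 -30 0; 0 0 -50 0; 0 0 -70 0; 0 0 -90 0; 0 0 -105 0; 0 0 -115 0; 0 0 -120 0; 0 0 -120 0"}}

```text
clock: 6.4
position: [0.4182, -0.2782, 0.1462]
tool_rot: [3.14, 0.0, 1.577]
force: [-0.2, -0.1, 0.0]
grip_width: 0.0513
```

```bash
python3 to.py .605,-.143,.15;python3 - <<'E'
from h import *
p=shot("side"); save(p,'s2.png',(220,200,460,380),3)
E
```

```text
.605,-.143,.15 -> 134.0 187.6 -3.8 turn 0.006
[ 0.4182 -0.2782  0.1462] 1.577 w 0.0513 f [-0.2 -0.1  0. ] t 6.4
```

View pics/s2.png

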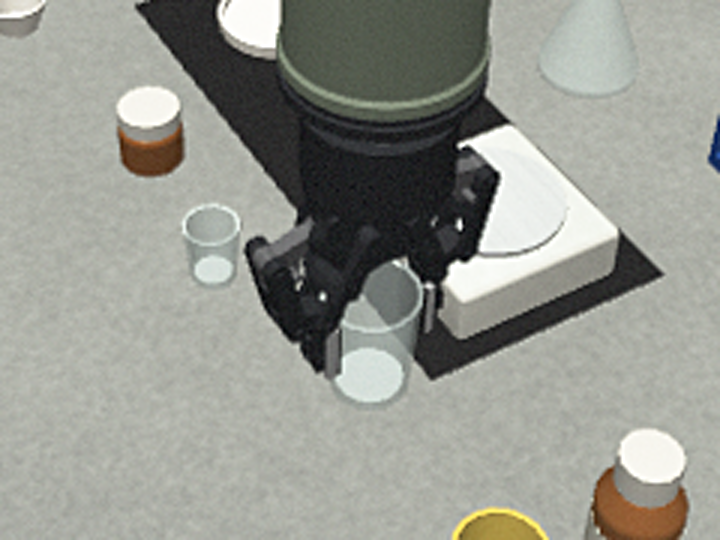

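The clear beaker hangs in the jaws, seen at crop (375,340). Moving it to the plate.

Request:
{"api": "move_arm", "payload": {"moves": "15 21 0 0; 35 50 0 0; 55 78 0 0; 75 106 0 0; 95 134 0 0; 115 162 0 0; 128 180 0 0; 134 187.6 0 0; 134 187.6 10 0; 134 187.6 30 0"}}

```text
clock: 7.28
position: [0.6048, -0.1437, 0.1153]
tool_rot: [3.14, 0.001, 1.577]
force: [0.6, -1.0, -1.3]
grip_width: 0.0513
```

```bash
python3 to.py .605,-.143,.080
python3 - <<'E'
from fit import *
ps=[shot("top"),shot("side")]
for p in ps: print([(d["at"],round(d["conf"],2),atz(p,d["at"],.09)[:2].round(4)) for d in bot.pinpoint(p,"beaker")])
E
```

```text
.605,-.143,.080 -> 0.7 0.2 35.3 turn 0.006
[ 0.6048 -0.1437  0.1153] 1.5768 w 0.0513 f [ 0.6 -1.  -1.3] t 7.28
[([507.3, 299.6], 0.92, array([ 0.4483, -0.3449]))]
[([380.6, 252.9], 0.9, array([ 0.5986, -0.1424])), ([380.2, 405.4], 0.87, array([ 0.3984, -0.413 ]))]
```

Request:
{"api": "move_arm", "payload": {"moves": "0 0 8 0; 0 0 16 0; 0 0 23 0; 0 0 28 0; 0 0 32 0; 0 0 34 0; 0 0 36 0; 0 0 36 0; 0 0 36 0; 0 0 36 0"}}

```text
clock: 8.32
position: [0.6048, -0.1431, 0.0796]
tool_rot: [3.141, 0.0, 1.577]
force: [-0.1, -1.0, -0.3]
grip_width: 0.0518
```

Request:
{"api": "move_arm", "payload": {"moves": "0 0 0 0; 0 0 0 0; 0 0 0 0; 0 0 0 0; 0 0 0 0; 0 0 -15 0; 0 0 -35 0; 0 0 -60 0; 0 0 -90 0; 0 0 -120 0", "grip": 1}}

```text
clock: 9.15
position: [0.6043, -0.1431, 0.2004]
tool_rot: [-3.141, 0.0, 1.577]
force: [0.5, 0.3, 0.6]
grip_width: 0.0855
```

```bash
python3 to.py .53,.1,.2 .524,.391,.2
python3 - <<'E'
from fit import *
ps=[shot("side")]
for p in ps: print([(d["at"],round(d["conf"],2),atz(p,d["at"],.052)[:2].round(4)) for d in bot.pinpoint(p,"beaker")])
print(fit([cloud(p) for p in ps],(.605,-.143),.04,.11,.13,0))
save(ps[0],'s3.png',(300,160,460,280),4)
E
```

```text
.53,.1,.2 -> 243.5 -72.9 0.4 turn 0.006
.524,.391,.2 -> 534.5 -77.2 0.4 turn 0.006
[ 0.6043 -0.1431  0.2004] 1.5765 w 0.0855 f [0.5 0.3 0.6] t 9.15
[([381.1, 406.0], 0.87, array([ 0.4152, -0.3976])), ([379.2, 266.0], 0.57, array([ 0.6   , -0.1407]))]
[(302, [0.6047, -0.1446], [0.6046, -0.1441, 0.0281], 0.1176)]
```

Beaker is on the plate (rim centre about 0.6046, -0.1441). Next, the lid.

Request:
{"api": "move_arm", "payload": {"moves": "40 -6 0 0; 80 -12 0 0; 120 -17 0 0; 160 -23 0 0; 200 -29 0 0; 240 -35 0 0; 280 -40 0 0; 320 -46 0 0; 360 -52 0 0; 400 -58 0 0"}}

```text
clock: 10.08
position: [0.5434, 0.2586, 0.199]
tool_rot: [-3.141, 0.0, 1.577]
force: [0.5, -0.8, -0.6]
grip_width: 0.0856
```

```bash
python3 to.py .524,.392,.09
python3 - <<'E'
from fit import *
p=shot("side"); w=[cloud(p)]
print(fit(w,(.605,-.143),.04,.11,.13,0),fit(w,(.604,-.142),.06,.048,.06,0))
p=shot("top"); w=[cloud(p)]
print(fit(w,(.605,-.143),.04,.11,.13,0), fit(w,(.524,.394),.03,.03,.05,0))
E
```

```text
.524,.392,.09 -> 133.6 -18.6 109.0 turn 0.006
[0.5434 0.2586 0.199 ] 1.5769 w 0.0856 f [ 0.5 -0.8 -0.6] t 10.08
[(295, [0.6046, -0.1443], [0.6034, -0.1445, 0.0281], 0.118)] [(1029, [0.5986, -0.1545], [0.6015, -0.1436, 0.0596], 0.0519)]
[(169, [0.6072, -0.1455], [0.6054, -0.1428, 0.0267], 0.1203)] [(0,)]
```

Request:
{"api": "move_arm", "payload": {"moves": "35 -5 5 0; 70 -10 20 0; 105 -15 40 0; 128 -18 60 0; 134 -19 75 0; 134 -19 90 0; 134 -19 100 0; 134 -19 105 0; 134 -19 109 0; 134 -19 109 0", "grip": 0.6}}

```text
clock: 11.02
position: [0.5248, 0.3897, 0.0901]
tool_rot: [-3.141, 0.0, 1.576]
force: [-0.4, 0.8, 0.4]
grip_width: 0.0511
```

```bash
python3 to.py .524,.392,.014
python3 - <<'E'
from fit import *
p=shot("side"); save(p,'s4.png',(170,100,310,205),5)
w=[cloud(p)]; print(fit(w,(.524,.392),.045,.006,.016,0))
E
```

```text
.524,.392,.014 -> 2.3 -0.7 76.1 turn 0.005
[0.5248 0.3897 0.0901] 1.5757 w 0.0511 f [-0.4  0.8  0.4] t 11.02
[(242, [0.5206, 0.3866], [0.5231, 0.3908, 0.035], 0.0094)]
```

View pics/s4.png

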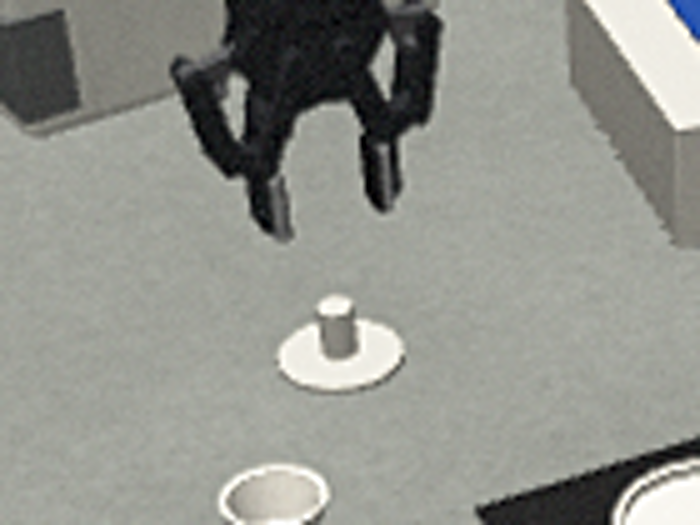

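The lid's knob (crop 338,325) stands between and below the fingers. Descending and gripping.

Request:
{"api": "move_arm", "payload": {"moves": "2 0 15 0; 2 0 30 0; 2 0 45 0; 2 0 58 0; 2 0 68 0; 2 0 74 0; 2 0 76 0; 2 0 76 0; 2 0 76 0; 2 0 76 0"}}

```text
clock: 11.9
position: [0.5248, 0.3927, 0.0149]
tool_rot: [3.141, -0.001, 1.577]
force: [-0.5, -0.2, -0.7]
grip_width: 0.0512
```

Request:
{"api": "move_arm", "payload": {"moves": "0 0 0 0; 0 0 0 0; 0 0 0 0; 0 0 0 0; 0 0 0 0; 0 0 0 0; 0 0 0 0; 0 0 0 0; 0 0 0 0; 0 0 0 0", "grip": 0, "grip_force": 40}}

```text
clock: 12.73
position: [0.5245, 0.3927, 0.0147]
tool_rot: [3.141, -0.0, 1.577]
force: [-1.4, -0.5, 5.9]
grip_width: 0.0192
```

Request:
{"api": "move_arm", "payload": {"moves": "0 0 -5 0; 0 0 -15 0; 0 0 -35 0; 0 0 -60 0; 0 0 -90 0; 0 0 -120 0; 0 0 -150 0; 0 0 -170 0; 0 0 -180 0; 0 0 -180 0"}}

```text
clock: 13.57
position: [0.5252, 0.3929, 0.197]
tool_rot: [3.139, -0.002, 1.577]
force: [-0.3, -0.5, -0.4]
grip_width: 0.0187
```

```bash
python3 to.py .605,-.144,.19
python3 - <<'E'
from fit import *
p=shot("side")
w=[cloud(p)]; print(fit(w,(.524,.392),.05,.176,.196,0)); save(p,'s5.png',(170,40,310,145),5)
p=shot("top")
w=[cloud(p)]; print(fit(w,(.524,.392),.05,.17,.20,0))
E
```

```text
.605,-.144,.19 -> -537.4 76.7 7.0 turn 0.006
[0.5252 0.3929 0.197 ] 1.5767 w 0.0187 f [-0.3 -0.5 -0.4] t 13.57
[(226, [0.5209, 0.3817], [0.5265, 0.3914, 0.0369], 0.1914)]
[(540, [0.5252, 0.3809], [0.5252, 0.3936, 0.0337], 0.1895)]
```

View pics/s5.png

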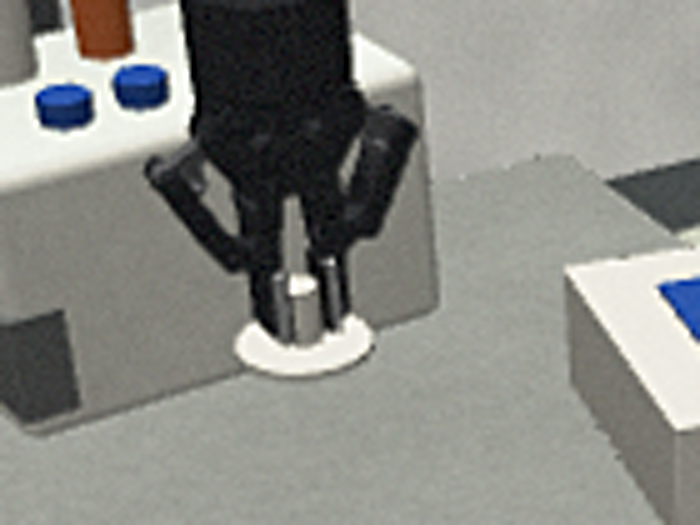

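The lid is held level, disc at crop (305,345). Carrying it over the beaker.

Request:
{"api": "move_arm", "payload": {"moves": "-25 4 0 0; -60 9 0 0; -100 14 0 0; -140 20 0 0; -180 26 0 0; -220 31 0 0; -260 37 0 0; -300 43 0 0; -340 49 0 0; -375 54 0 0"}}

```text
clock: 14.5
position: [0.5799, 0.015, 0.193]
tool_rot: [-3.14, 0.001, 1.576]
force: [0.9, 0.7, -0.2]
grip_width: 0.0188
```

```bash
python3 to.py .605,-.144,.165
```

```text
.605,-.144,.165 -> -159.1 24.3 28.0 turn 0.005
[0.5799 0.015  0.193 ] 1.5758 w 0.0188 f [ 0.9  0.7 -0.2] t 14.5
```

Request:
{"api": "move_arm", "payload": {"moves": "-30 5 0 0; -60 9 0 0; -90 14 0 0; -118 18 0 0; -140 22 0 0; -153 23 0 0; -160 24 8 0; -160 24 16 0; -160 24 24 0; -160 24 28 0"}}

```text
clock: 15.33
position: [0.605, -0.1401, 0.1643]
tool_rot: [-3.139, -0.001, 1.579]
force: [0.9, 0.5, -0.1]
grip_width: 0.0186
```

```bash
python3 to.py .605,-.144,.132
python3 - <<'E'
from fit import *
for n in ("side","top"):
    p=shot(n); w=[cloud(p)]; print(n,fit(w,(.605,-.144),.05,.15,.164,0),fit(w,(.605,-.144),.04,.112,.13,0)) 
    if n=="side":save(p,'s6.png',(310,150,450,270),5)
E
```

```text
.605,-.144,.132 -> -3.9 -0.1 32.3 turn 0.008
[ 0.605  -0.1401  0.1643] 1.5785 w 0.0186 f [ 0.9  0.5 -0.1] t 15.33
side [(453, [0.5972, -0.1488], [0.6035, -0.1412, 0.0348], 0.1592)] [(190, [0.5991, -0.1522], [0.6039, -0.1457, 0.0272], 0.1184)]
top [(69, [0.6152, -0.1105], [0.6149, -0.1124, 0.0193], 0.1582)] [(0,)]
```

View pics/s6.png

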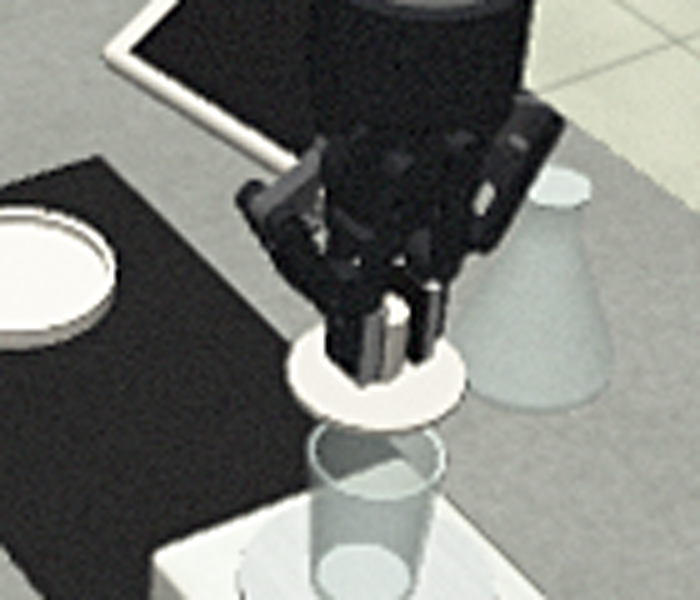

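The lid hangs above the rim, about 4 mm toward +y of it. Correcting and lowering.

Request:
{"api": "move_arm", "payload": {"moves": "-4 0 0 0; -4 0 3 0; -4 0 8 0; -4 0 13 0; -4 0 18 0; -4 0 23 0; -4 0 27 0; -4 0 30 0; -4 0 31.5 0; -4 0 31.5 0"}}

```text
clock: 16.27
position: [0.6055, -0.146, 0.1344]
tool_rot: [-3.141, -0.0, 1.577]
force: [0.4, 0.6, -0.2]
grip_width: 0.0186
```

```bash
python3 to.py .605,-.144,.132
python3 - <<'E'
from fit import *
for n in ("side",):
    p=shot(n); w=[cloud(p)]; print(n,fit(w,(.605,-.144),.05,.117,.135,0)) 
    save(p,'s7.png',(310,170,450,290),5)
E
```

```text
.605,-.144,.132 -> 2.0 -0.5 2.4 turn 0.006
[ 0.6055 -0.146   0.1344] 1.5768 w 0.0186 f [ 0.4  0.6 -0.2] t 16.27
side [(455, [0.5977, -0.1548], [0.6039, -0.1465, 0.0348], 0.1293)]
```

View pics/s7.png

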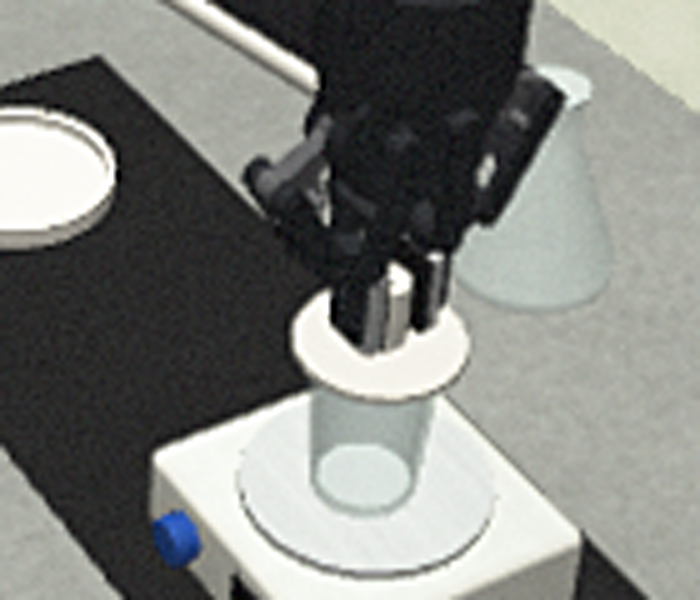

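The lid disc sits centred over the rim, crop (380,345). It needs another 2–3 mm down, then release.

Request:
{"api": "move_arm", "payload": {"moves": "1 0 0.5 0; 1 0 1 0; 1 0 1.5 0; 1 0 2 0; 1 0 2.3 0; 1 0 2.3 0; 1 0 2.3 0; 1 0 2.3 0; 1 0 2.3 0; 1 0 2.3 0"}}

```text
clock: 17.15
position: [0.6057, -0.145, 0.1325]
tool_rot: [3.142, 0.0, 1.577]
force: [-0.7, -0.5, -1.1]
grip_width: 0.0189
```

Request:
{"api": "move_arm", "payload": {"moves": "0 0 0 0; 0 0 0 0; 0 0 0 0; 0 0 0 0; 0 0 0 0; 0 0 -10 0; 0 0 -25 0; 0 0 -45 0; 0 0 -65 0; 0 0 -80 0", "grip": 0.7}}

```text
clock: 17.98
position: [0.6059, -0.1453, 0.2149]
tool_rot: [3.14, 0.0, 1.576]
force: [0.0, -0.1, 0.7]
grip_width: 0.0599
```

```bash
python3 to.py .528,-.387,.2
python3 - <<'E'
from fit import *
for n in ("side","top"):
    p=shot(n); w=[cloud(p)]; print(n,fit(w,(.605,-.144),.05,.117,.135,0),fit(w,(.605,-.144),.03,.15,.17,0))
    if n=="side": save(p,'s8.png',(310,170,450,290),5)
E
```

```text
.528,-.387,.2 -> -241.2 -79.2 14.9 turn 0.005
[ 0.6059 -0.1453  0.2149] 1.5764 w 0.0599 f [ 0.  -0.1  0.7] t 17.98
side [(563, [0.6005, -0.1494], [0.605, -0.1446, 0.0353], 0.127)] [(76, [0.6031, -0.1463], [0.6048, -0.1456, 0.011], 0.1564)]
top [(320, [0.6117, -0.1246], [0.6084, -0.1339, 0.0319], 0.1263)] [(0,)]
```

View pics/s8.png

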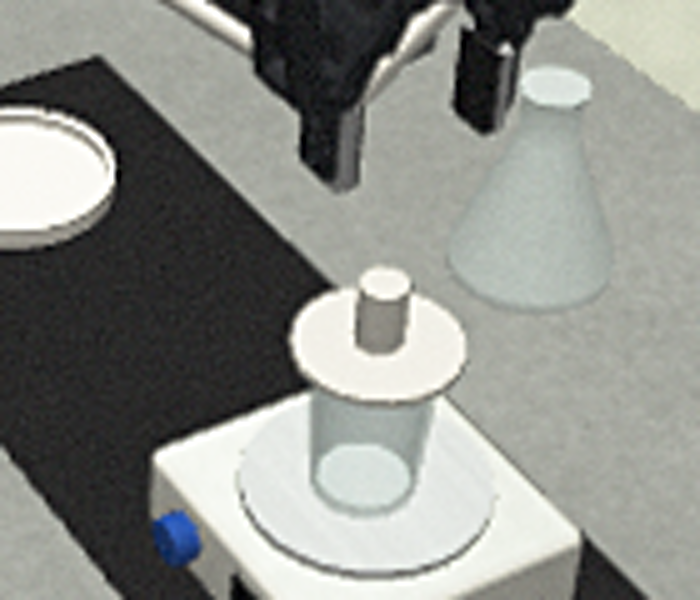

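The lid is seated: disc level, top at 0.127 m as expected. Next, the bottle.

Request:
{"api": "move_arm", "payload": {"moves": "-30 -10 -5 0; -65 -21 -5 0; -100 -33 -5 0; -135 -44 -5 0; -170 -56 -5 0; -205 -67 0 0; -230 -75 10 0; -241 -79 25 0; -241 -79 45 0; -241 -79 60 0"}}

```text
clock: 18.92
position: [0.5272, -0.3868, 0.1508]
tool_rot: [-3.141, -0.001, 1.575]
force: [0.1, 1.4, 0.0]
grip_width: 0.0605
```

```bash
python3 to.py .528,-.387,.078
python3 - <<'E'
from fit import *
p=shot("side"); w=[cloud(p)]; print(fit(w,(.528,-.387),.03,.095,.112,0)); save(p,'s9.png',(360,260,520,400),4)
E
```

```text
.528,-.387,.078 -> -0.2 0.8 72.8 turn 0.004
[ 0.5272 -0.3868  0.1508] 1.5753 w 0.0605 f [0.1 1.4 0. ] t 18.92
[(366, [0.5261, -0.3895], [0.5282, -0.389, 0.019], 0.1017)]
```

View pics/s9.png

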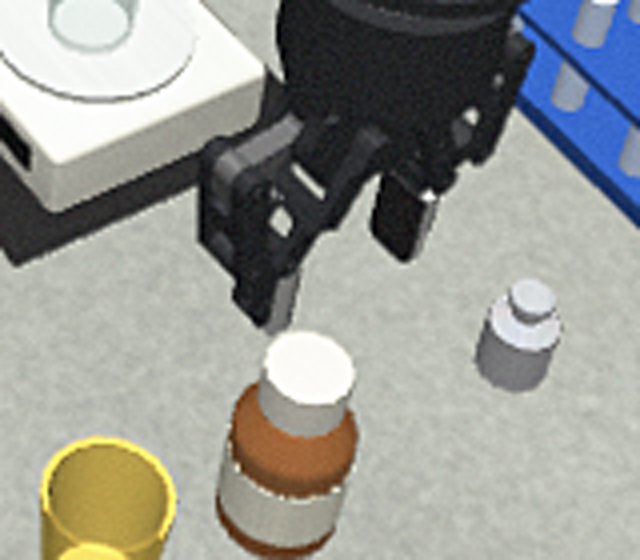

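The jaws straddle the cap (crop 308,375), and the weight is clear at (518,335).

Request:
{"api": "move_arm", "payload": {"moves": "0 1 10 0; 0 1 25 0; 0 1 40 0; 0 1 52 0; 0 1 62 0; 0 1 69 0; 0 1 72 0; 0 1 72 0; 0 1 72 0; 0 1 72 0"}}

```text
clock: 19.8
position: [0.5293, -0.3868, 0.0812]
tool_rot: [3.141, 0.001, 1.577]
force: [-0.0, 0.3, 0.1]
grip_width: 0.0597
```

Request:
{"api": "move_arm", "payload": {"moves": "0 0 0 0; 0 0 0 0; 0 0 0 0; 0 0 0 0; 0 0 0 0; 0 0 0 0; 0 0 0 0; 0 0 0 0; 0 0 0 0; 0 0 0 0", "grip": 0, "grip_force": 60}}

```text
clock: 20.63
position: [0.5293, -0.3868, 0.0813]
tool_rot: [3.141, 0.0, 1.577]
force: [-1.0, 1.3, 7.8]
grip_width: 0.0341
```

Request:
{"api": "move_arm", "payload": {"moves": "0 0 -5 0; 0 0 -15 0; 0 0 -30 0; 0 0 -50 0; 0 0 -75 0; 0 0 -100 0; 0 0 -120 0; 0 0 -130 0; 0 0 -130 0; 0 0 -130 0"}}

```text
clock: 21.47
position: [0.5291, -0.3862, 0.2103]
tool_rot: [3.141, -0.0, 1.577]
force: [-0.1, 0.1, -2.8]
grip_width: 0.0337
```

```bash
python3 to.py .48,-.1,.21 .48,.13,.21 .6185,.156,.21
python3 - <<'E'
from fit import *
p=shot("side"); save(p,'s10.png',(360,200,520,340),4)
E
```

```text
.48,-.1,.21 -> 286.5 -47.3 0.3 turn 0.006
.48,.13,.21 -> 516.5 -45.9 0.3 turn 0.006
.6185,.156,.21 -> 541.7 92.7 0.3 turn 0.006
[ 0.5291 -0.3862  0.2103] 1.5769 w 0.0337 f [-0.1  0.1 -2.8] t 21.47
```

View pics/s10.png

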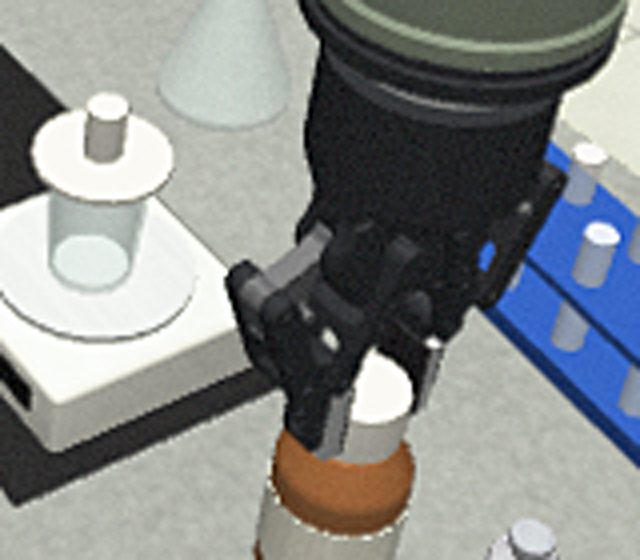

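Bottle held upright. I route it in front of the lidded beaker.

Request:
{"api": "move_arm", "payload": {"moves": "20 -4 0 0; 50 -10 0 0; 88 -18 0 0; 126 -26 0 0; 164 -34 0 0; 203 -42 0 0; 242 -48 0 0; 282 -52 0 0; 322 -54 0 0; 362 -54 0 0"}}

```text
clock: 22.35
position: [0.4715, -0.023, 0.2096]
tool_rot: [-3.14, 0.0, 1.577]
force: [2.0, -1.2, -3.0]
grip_width: 0.0341
```

```bash
python3 to.py .6185,.156,.13
```

```text
.6185,.156,.13 -> 178.2 148.0 79.6 turn 0.006
[ 0.4715 -0.023   0.2096] 1.5765 w 0.0341 f [ 2.  -1.2 -3. ] t 22.35
```

Request:
{"api": "move_arm", "payload": {"moves": "25 20 0 0; 50 42 0 0; 76 63 0 0; 102 85 0 0; 128 106 0 0; 152 127 0 0; 170 142 10 0; 178 148 25 0; 178 148 45 0; 178 148 65 0"}}

```text
clock: 23.18
position: [0.6194, 0.1545, 0.143]
tool_rot: [-3.14, 0.001, 1.578]
force: [0.4, -0.7, -1.9]
grip_width: 0.0341
```

```bash
python3 to.py .6185,.156,.088
python3 - <<'E'
from fit import *
for n in ("side","top"):
    p=shot(n); w=[cloud(p)]; print(fit(w,(.6185,.156),.06,.010,.02,0)); 
    print([(d["at"],round(d["conf"],2),atz(p,d["at"],.066)[:2].round(4)) for d in bot.pinpoint(p,"bottle")])
    if n=="side": save(p,'s11.png',(240,110,400,250),4)
E
```

```text
.6185,.156,.088 -> 1.5 -0.9 55.0 turn 0.007
[0.6194 0.1545 0.143 ] 1.5777 w 0.0341 f [ 0.4 -0.7 -1.9] t 23.18
[(183, [0.6135, 0.1485], [0.6163, 0.1546, 0.0515], 0.0128)]
[([312.9, 190.4], 0.73, array([0.6092, 0.1388]))]
[(110, [0.6113, 0.1262], [0.6185, 0.1512, 0.0487], 0.0132)]
[([266.2, 216.8], 0.51, array([0.6155, 0.1569])), ([511.0, 200.3], 0.29, array([ 0.6568, -0.3634]))]
```

View pics/s11.png

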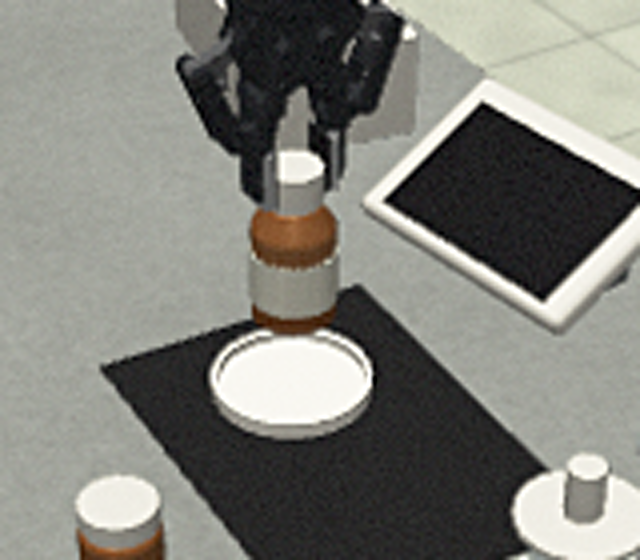

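The bottle hangs above the dish, consistent with its height. Lowering it to the floor.

Request:
{"api": "move_arm", "payload": {"moves": "1 -1 10 0; 1 -1 20 0; 1 -1 30 0; 1 -1 39 0; 1 -1 46 0; 1 -1 51 0; 1 -1 54 0; 1 -1 55 0; 1 -1 55 0; 1 -1 55 0"}}

```text
clock: 24.22
position: [0.6191, 0.155, 0.0908]
tool_rot: [3.141, -0.0, 1.577]
force: [0.2, -0.1, -1.7]
grip_width: 0.0341
```

Request:
{"api": "move_arm", "payload": {"moves": "0 0 0 0; 0 0 0.5 0; 0 0 0.5 0; 0 0 0.5 0; 0 0 0.5 0; 0 0 0.5 0; 0 0 0.5 0; 0 0 0.5 0; 0 0 0.5 0; 0 0 0.5 0"}}

```text
clock: 25.05
position: [0.6189, 0.1551, 0.09]
tool_rot: [3.142, -0.0, 1.577]
force: [-0.5, -0.2, -1.8]
grip_width: 0.0336
```

Request:
{"api": "move_arm", "payload": {"moves": "0 0 0 0; 0 0 0 0; 0 0 0 0; 0 0 0 0; 0 0 0 0; 0 0 -10 0; 0 0 -25 0; 0 0 -45 0; 0 0 -65 0; 0 0 -90 0", "grip": 0.7}}

```text
clock: 25.88
position: [0.6184, 0.1549, 0.181]
tool_rot: [-3.141, 0.0, 1.577]
force: [0.1, -0.3, -0.2]
grip_width: 0.0598
```

```bash
python3 to.py .4535,.0645,.17
python3 - <<'E'
from fit import *
for n in ("side","top"):
    p=shot(n); w=[cloud(p)]; print(n,fit(w,(.6185,.156),.05,.098,.115,0),fit(w,(.4535,.0645),.035,.042,.06,0),fit(w,(.435,-.064),.03,.042,.056,0))
E
```

```text
.4535,.0645,.17 -> -89.4 -165.4 11.0 turn 0.006
[0.6184 0.1549 0.181 ] 1.5765 w 0.0598 f [ 0.1 -0.3 -0.2] t 25.88
side [(142, [0.6152, 0.1489], [0.6156, 0.1529, 0.0218], 0.107)] [(265, [0.452, 0.0609], [0.4547, 0.0632, 0.0244], 0.049)] [(114, [0.4344, -0.0656], [0.4336, -0.0645, 0.0213], 0.0465)]
top [(103, [0.6164, 0.1456], [0.6174, 0.15, 0.0169], 0.1071)] [(355, [0.4549, 0.0659], [0.4548, 0.0661, 0.0228], 0.0493)] [(82, [0.435, -0.0635], [0.4359, -0.0632, 0.0197], 0.0461)]
```

Bottle is standing (cap top 0.107). Now the jar.

Request:
{"api": "move_arm", "payload": {"moves": "-15 -28 0 0; -33 -60 0 0; -50 -94 0 0; -68 -126 0 0; -82 -150 0 0; -89 -163 10 0; -89.4 -165 30 0; -89.4 -165 55 0; -89.4 -165 75 0; -89.4 -165 85 0", "grip": 1}}

```text
clock: 26.82
position: [0.4537, 0.0645, 0.0936]
tool_rot: [-3.14, 0.0, 1.577]
force: [0.1, 0.1, -0.6]
grip_width: 0.0855
```

```bash
python3 to.py .4535,.0645,.01
```

```text
.4535,.0645,.01 -> -0.0 -0.2 83.6 turn 0.006
[0.4537 0.0645 0.0936] 1.5766 w 0.0855 f [ 0.1  0.1 -0.6] t 26.82
```

Request:
{"api": "move_arm", "payload": {"moves": "0 0 12 0; 0 0 27 0; 0 0 42 0; 0 0 56 0; 0 0 68 0; 0 0 77 0; 0 0 83 0; 0 0 85 0; 0 0 85 0; 0 0 85 0"}}

```text
clock: 27.65
position: [0.4546, 0.0647, 0.0104]
tool_rot: [3.141, -0.0, 1.577]
force: [0.5, 0.2, 0.4]
grip_width: 0.085
```

Request:
{"api": "move_arm", "payload": {"moves": "0 0 0 0; 0 0 0 0; 0 0 0 0; 0 0 0 0; 0 0 0 0; 0 0 0 0; 0 0 0 0; 0 0 0 0; 0 0 0 0; 0 0 0 0", "grip": 0, "grip_force": 60}}

```text
clock: 28.48
position: [0.4546, 0.0648, 0.0107]
tool_rot: [3.141, -0.001, 1.577]
force: [-4.4, 0.0, 19.6]
grip_width: 0.0457
```

Request:
{"api": "move_arm", "payload": {"moves": "0 0 -5 0; 0 0 -15 0; 0 0 -30 0; 0 0 -50 0; 0 0 -65 0; 0 0 -75 0; 0 0 -80 0; 0 0 -80 0; 0 0 -80 0; 0 0 -80 0"}}

```text
clock: 29.32
position: [0.454, 0.0646, 0.0894]
tool_rot: [-3.141, 0.0, 1.577]
force: [0.2, -0.1, -0.8]
grip_width: 0.046
```

```bash
python3 to.py .612,.0065,.09
python3 - <<'E'
from fit import *
p=shot("side"); save(p,'s12.png',(200,160,360,300),4)
E
```

```text
.612,.0065,.09 -> -59.1 157.6 -0.6 turn 0.006
[0.454  0.0646 0.0894] 1.5769 w 0.046 f [ 0.2 -0.1 -0.8] t 29.32
```

View pics/s12.png

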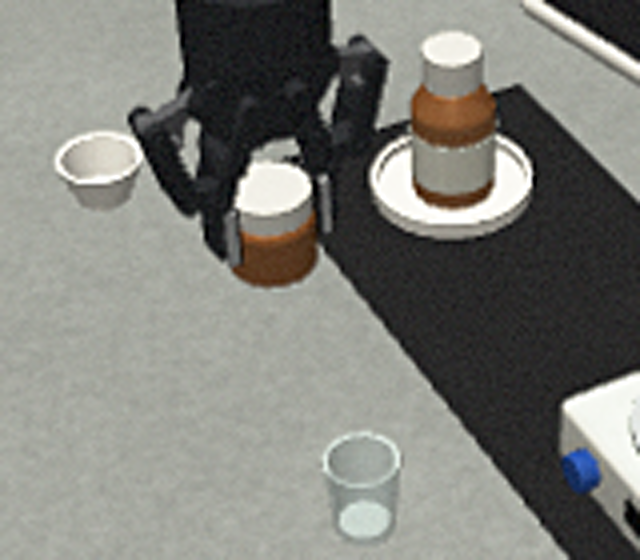

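The jar is in the jaws (crop 275,225), and the bottle stands in the dish (453,120). Carrying the jar to the mat centre.

Request:
{"api": "move_arm", "payload": {"moves": "-7 20 0 0; -18 49 0 0; -30 80 0 0; -42 112 0 0; -53 142 0 0; -58 155 0 0; -59 158 10 0; -59 158 25 0; -59 158 40 0; -59 158 50 0"}}

```text
clock: 30.2
position: [0.6111, 0.0068, 0.0375]
tool_rot: [-3.139, -0.0, 1.577]
force: [-0.3, -0.3, -0.7]
grip_width: 0.0456
```

```bash
python3 to.py .612,.0065,.0135
```

```text
.612,.0065,.0135 -> -0.3 0.9 24.0 turn 0.006
[0.6111 0.0068 0.0375] 1.5767 w 0.0456 f [-0.3 -0.3 -0.7] t 30.2
```

Request:
{"api": "move_arm", "payload": {"moves": "0 1 5 0; 0 1 10 0; 0 1 15 0; 0 1 19 0; 0 1 22 0; 0 1 24 0; 0 1 24 0; 0 1 24 0; 0 1 24 0; 0 1 24 0"}}

```text
clock: 31.03
position: [0.6139, 0.0066, 0.0163]
tool_rot: [3.141, -0.0, 1.577]
force: [-0.5, -0.5, -0.0]
grip_width: 0.0456
```

```bash
python3 to.py .612,.0065,.0132
```

```text
.612,.0065,.0132 -> -0.1 -1.9 3.1 turn 0.006
[0.6139 0.0066 0.0163] 1.5768 w 0.0456 f [-0.5 -0.5 -0. ] t 31.03
```

Then release, lift, and turn the jaws toward y for the small beaker.

Request:
{"api": "move_arm", "payload": {"moves": "0 -1 1 0; 0 -2 2 0; 0 -2 2.6 0; 0 -2 2.6 0; 0 -2 2.6 0; 0 -2 2.6 0; 0 -2 2.6 0; 0 -2 2.6 0; 0 -2 2.6 0; 0 -2 2.6 0"}}

```text
clock: 31.87
position: [0.6118, 0.0066, 0.0134]
tool_rot: [3.142, 0.0, 1.577]
force: [-1.0, 0.1, -0.9]
grip_width: 0.046
```

Request:
{"api": "move_arm", "payload": {"moves": "0 0 0 0; 0 0 0 0; 0 0 0 0; 0 0 0 0; 0 0 0 0; 0 0 -10 0; 0 0 -25 0; 0 0 -50 0; 0 0 -80 0; 0 0 -110 0", "grip": 1}}

```text
clock: 32.7
position: [0.6114, 0.0064, 0.1251]
tool_rot: [-3.141, 0.0, 1.576]
force: [0.3, 0.4, 0.5]
grip_width: 0.0853
```

```bash
python3 to.py .435,-.0642,.12,0 .435,-.0642,.12,3.14; python3 -c "
from workcell import bot;print(bot.observe()['qpos'])
from fit import *
for n in ('side','top'):
    p=shot(n); w=[cloud(p)]; print(n,fit(w,(.612,.0065),.035,.042,.06,0),fit(w,(.435,-.064),.03,.042,.056,0)) 
"
```

```text
.435,-.0642,.12,0 -> -69.6 -176.7 5.1 turn 1.576
.435,-.0642,.12,3.14 -> -69.6 -176.7 5.1 turn -1.564
[0.6114 0.0064 0.1251] 1.5764 w 0.0853 f [0.3 0.4 0.5] t 32.7
[-0.40457977  0.67669816  0.44768128  1.74405851 -0.38369806  0.80915267
  0.23114412]
side [(267, [0.6086, 0.0023], [0.612, 0.0057, 0.0254], 0.0511)] [(126, [0.435, -0.0644], [0.4359, -0.0647, 0.0209], 0.0463)]
top [(0,)] [(53, [0.4335, -0.072], [0.4361, -0.0641, 0.0199], 0.0467)]
```

Request:
{"api": "move_arm", "payload": {"moves": "-7 -18 0 0.12; -14 -36 0 0.24; -21 -54 0 0.36; -28 -72 0 0.48; -35 -90 0 0.6; -43 -108 0 0.72; -50 -126 0 0.84; -57 -144 0 0.96; -64 -162 0 1.08; -69 -175 0 1.2"}}

```text
clock: 33.63
position: [0.4356, -0.0638, 0.1238]
tool_rot: [-3.141, -0.0, 0.37]
force: [1.3, 0.3, 1.0]
grip_width: 0.0856
```

```bash
python3 to.py .4355,-.064,.08,0
```

```text
.4355,-.064,.08,0 -> -0.2 0.1 43.8 turn 0.37
[ 0.4356 -0.0638  0.1238] 0.37 w 0.0856 f [1.3 0.3 1. ] t 33.63
```

Request:
{"api": "move_arm", "payload": {"moves": "0 0 8 0.1; 0 0 16 0.2; 0 0 24 0.3; 0 0 30 0.37; 0 0 40 0.37; 0 0 60 0.37; 0 0 80 0.37; 0 0 98 0.37; 0 0 110 0.37; 0 0 110 0.37"}}

```text
clock: 34.47
position: [0.4365, -0.0634, 0.0121]
tool_rot: [-3.141, 0.002, 0.006]
force: [-0.0, -0.8, 0.1]
grip_width: 0.0857
```

Request:
{"api": "move_arm", "payload": {"moves": "0 0 0 0; 0 0 0 0; 0 0 0 0; 0 0 0 0; 0 0 0 0; 0 0 0 0; 0 0 0 0; 0 0 0 0; 0 0 0 0; 0 0 0 0", "grip": 0, "grip_force": 35}}

```text
clock: 35.3
position: [0.4376, -0.0633, 0.0142]
tool_rot: [-3.141, -0.001, 0.007]
force: [-1.0, 0.9, 14.7]
grip_width: 0.0375
```

Request:
{"api": "move_arm", "payload": {"moves": "0 0 -5 0; 0 0 -15 0; 0 0 -30 0; 0 0 -45 0; 0 0 -60 0; 0 0 -70 0; 0 0 -75 0; 0 0 -75 0; 0 0 -75 0; 0 0 -75 0"}}

```text
clock: 36.13
position: [0.437, -0.0634, 0.088]
tool_rot: [-3.142, 0.0, 0.007]
force: [0.1, 0.4, -0.5]
grip_width: 0.0376
```

```bash
python3 to.py .543,.0095,.08,-.04
python3 - <<'E'
from fit import *
p=shot("side"); save(p,'s13.png',(220,190,380,330),4)
E
```

```text
.543,.0095,.08,-.04 -> 106.5 -72.1 8.0 turn 0.047
[ 0.437  -0.0634  0.088 ] 0.0068 w 0.0376 f [ 0.1  0.4 -0.5] t 36.13
```

View pics/s13.png

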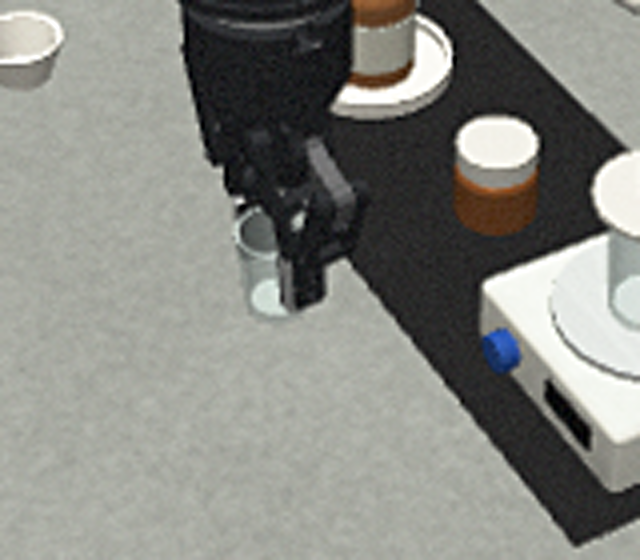

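The small beaker is held (crop 265,265), and the jar stands on the mat (497,175).

Request:
{"api": "move_arm", "payload": {"moves": "16 -11 0 0.02; 40 -27 0 0.047; 66 -45 0 0.047; 90 -61 0 0.047; 102 -69 0 0.047; 106.5 -72 10 0.047; 106.5 -72 25 0.047; 106.5 -72 40 0.047; 106.5 -72 55 0.047; 106.5 -72 60 0.047"}}

```text
clock: 37.02
position: [0.5414, 0.0086, 0.0259]
tool_rot: [3.141, 0.003, -0.041]
force: [-0.5, -0.1, -0.6]
grip_width: 0.0381
```

```bash
python3 to.py .543,.0095,.0165,-.04
```

```text
.543,.0095,.0165,-.04 -> 1.5 -0.9 9.4 turn -0.001
[0.5414 0.0086 0.0259] -0.0412 w 0.0381 f [-0.5 -0.1 -0.6] t 37.02
```

Request:
{"api": "move_arm", "payload": {"moves": "1 0 2 0; 1 0 4 0; 1 0 6 0; 1 0 8 0; 1 0 9.5 0; 1 0 10 0; 1 0 10 0; 1 0 10 0; 1 0 10 0; 1 0 10 0"}}

```text
clock: 37.85
position: [0.5442, 0.0093, 0.0185]
tool_rot: [-3.142, -0.0, -0.04]
force: [0.6, 0.2, 0.3]
grip_width: 0.0372
```

```bash
python3 to.py .543,.0095,.0165,-.04
```

```text
.543,.0095,.0165,-.04 -> -1.2 -0.2 2.0 turn -0.0
[0.5442 0.0093 0.0185] -0.0402 w 0.0372 f [0.6 0.2 0.3] t 37.85
```

Request:
{"api": "move_arm", "payload": {"moves": "-1 0 1 0; -1 0 1.7 0; -1 0 1.7 0; -1 0 1.7 0; -1 0 1.7 0; -1 0 1.7 0; -1 0 1.7 0; -1 0 1.7 0; -1 0 1.7 0; -1 0 1.7 0"}}

```text
clock: 38.68
position: [0.5432, 0.0093, 0.0167]
tool_rot: [3.142, -0.0, -0.04]
force: [-0.3, -0.7, -0.1]
grip_width: 0.0375
```

Request:
{"api": "move_arm", "payload": {"moves": "0 0 0 0; 0 0 0 0; 0 0 0 0; 0 0 0 0; 0 0 0 0; 0 0 -10 0; 0 0 -25 0; 0 0 -50 0; 0 0 -80 0; 0 0 -115 0", "grip": 1}}

```text
clock: 39.52
position: [0.5423, 0.009, 0.1329]
tool_rot: [3.141, 0.002, -0.041]
force: [0.6, 0.9, 0.9]
grip_width: 0.0851
```

Request:
{"api": "move_arm", "payload": {"moves": "0 -20 -20 0; -5 -60 -40 0; -10 -100 -60 0; -15 -140 -70 0; -20 -180 -70 0; -25 -220 -70 0; -30 -260 -70 0; -30 -295 -70 0; -30 -320 -70 0; -30 -320 -70 0"}}

```text
clock: 40.35
position: [0.5248, 0.3361, 0.2016]
tool_rot: [-3.141, 0.0, -0.034]
force: [-0.4, -0.3, -0.4]
grip_width: 0.0853
```

```bash
python3 to.py
python3 - <<'E'
from fit import *
for n in ("side","top"):
    p=shot(n); w=[cloud(p)]; save(p,n+'_end.png')
    for k,c,rm,a,b in [("beak/lid",(.605,-.144),.045,.117,.135),("knob",(.605,-.144),.03,.15,.17),("bottle",(.6185,.155),.03,.095,.115),("jar",(.612,.0065),.035,.042,.06),("sb",(.543,.0095),.03,.043,.056),("dish",(.6185,.156),.06,.010,.02),("weight",(.667,-.386),.03,.04,.06),("cruc",(.433,.268),.035,.024,.036)]: print(n,k,fit(w,c,rm,a,b,0))
E
```

```text
[0.5248 0.3361 0.2016] -0.0335 w 0.0853 f [-0.4 -0.3 -0.4] t 40.35
side beak/lid [(564, [0.6005, -0.1493], [0.6027, -0.1445, 0.0356], 0.1268)]
side knob [(77, [0.603, -0.1464], [0.6049, -0.1457, 0.0109], 0.1565)]
side bottle [(159, [0.615, 0.1483], [0.6176, 0.1518, 0.0195], 0.1067)]
side jar [(273, [0.6084, 0.0021], [0.6115, 0.0042, 0.0243], 0.0512)]
side sb [(119, [0.5405, 0.0078], [0.5394, 0.0084, 0.0212], 0.0475)]
side dish [(213, [0.6085, 0.1399], [0.6161, 0.1546, 0.0517], 0.0131)]
side weight [(104, [0.6697, -0.3852], [0.67, -0.3843, 0.0107], 0.0493)]
side cruc [(118, [0.4312, 0.2658], [0.4311, 0.2671, 0.03], 0.0281)]
top beak/lid [(799, [0.6055, -0.1418], [0.6063, -0.1427, 0.034], 0.1263)]
top knob [(87, [0.6061, -0.1421], [0.6062, -0.1423, 0.01], 0.1559)]
top bottle [(246, [0.618, 0.1541], [0.6184, 0.1548, 0.0179], 0.1069)]
top jar [(347, [0.6119, 0.0079], [0.6122, 0.0079, 0.0228], 0.0509)]
top sb [(82, [0.5421, 0.0103], [0.5416, 0.01, 0.0196], 0.0484)]
top dish [(246, [0.6181, 0.1563], [0.6191, 0.1573, 0.05], 0.013)]
top weight [(73, [0.6714, -0.382], [0.6723, -0.3827, 0.0107], 0.0485)]
top cruc [(167, [0.4312, 0.2677], [0.4326, 0.2656, 0.0264], 0.0287)]
```

View pics/top_end.png

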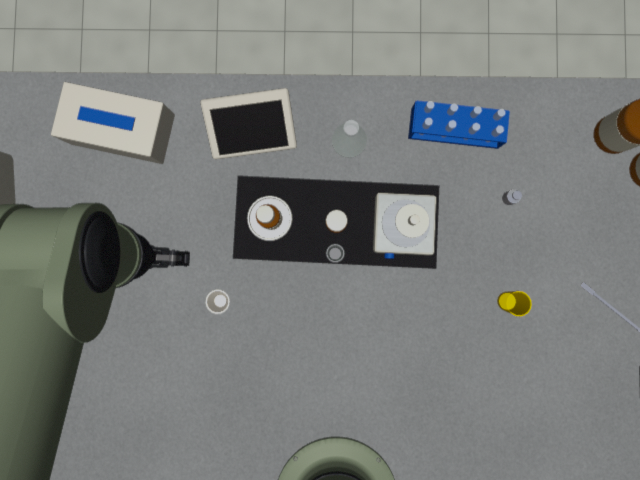

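The final top view shows the lidded beaker on the plate (410,220), the bottle in the dish (267,215), the jar mid-mat (336,220) and the small beaker in front of it (335,253). The measurements agree, so I hand in.

```bash
python3 -c "
from workcell import bot
print(bot.job_done(), bot.observe()['clock'])"
```

```text
the job is handed in; nothing more can be done
the job is handed in; nothing more can be done
```

The layout is finished and handed in. My last checks, taken at about 40 s of the 120 s allowed, put everything within tolerance. The hand-in itself reports no verdict.

- **Beaker and lid:** The clear beaker went onto the stirrer plate first, and its rim measured within about 3 mm of the plate's centre. The lid was then set on it, and its disc top was at about 0.127 m, the height expected when it is seated. Its axis is within about 3 mm of the beaker's.
- **Bottle:** It stands on the dish floor, about 2–3 mm from the dish's centre. It was let go about 3 mm above the floor and dropped that last bit upright.
- **Jar and small beaker:** The jar is within about 2–3 mm of the mat's centre. The small beaker stands about 70 mm in front of it, a gap of about 26 mm, and within about 3 mm of the mat's x axis.
- **Left alone:** The crucible and the steel weight read the same as at the start, within measurement error. Nothing tipped over, and the gripper was clear of everything.

The two cameras disagreed by 2–4 mm throughout, which fits the stated calibration. The final side picture could not be viewed because I had reached the picture limit, but its depth measurements agreed with the top view.

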